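# Set the kickstand of a cake-board easel and hold it upright

## Task

The cake-board easel on the worktop is leaning back on its rest with its U-shaped kickstand folded up. First, while it is still leaning, flip the kickstand forward and all the way down past its spring's dead centre; then bring the frame upright by the round bar on its top and finish while still holding it upright by that bar, because it tips back when let go. Leave the paint bottle, the lustre pot and the cutter ring beside it where they are.

Things in the scene. Friction and masses are not known exactly. Their poses are not given: they have to be found in the camera images.
- easel_base: fixed wooden base board of the easel, 220 x 250 x 10 mm, lying on the worktop. Origin on the worktop under the hub axis; its -x axis is the front of the easel (roughly towards the robot), y runs along the hub axis, z up. Two rest posts, 114 mm high, stand 58 mm behind the hub axis.
- hub (a point): middle of the frame's hinge axis (along the base's y), 24 mm above the worktop
- frame (a joint): tilt of the easel's frame about the hub axis: 0 = upright, 0.35 rad = leaning back on its rest (start); negative = forward. Frame 228 mm high and wide, 10 mm thick, white cake board in front, about 1.3 kg; swings freely and falls back even from upright (about 1 N at the top bar holds it). With the kickstand down its foot stops the frame on the base about 0.01 to 0.03 rad forward of upright.
- kickstand (a joint): angle of the kickstand: 0 = folded up in front of the board, grows as it swings forward and down, 2.99 = fully down (hard stop). A spring drives it away from its dead centre at 1.5, to either stop; about 1 N at its bar moves it, and its weight helps it down. Let go past 1.8 it goes down by itself within 1 s. Its bar must be able to turn between the fingers as it swings.
- kickstand_pivot (a point): middle of the kickstand's hinge axis (along the base's y); it is fixed to the frame, 50 mm in front of the frame's plane and 90 mm up the frame from the hub axis
- kickstand_bar (a point): middle of the kickstand's round cross bar (its foot): 10 mm thick, along the base's y, on two 10 mm side arms, 84 mm clear between them, 99 mm from the pivot axis. Folded up, with the frame leaning back, the arms are nearly vertical with the bar on top, about 0.22 m above the worktop, about 60 mm clear of the board behind.
- top_bar: steel carrying bar on top of the frame, with its two posts. Origin 221 mm from the hub axis in the middle of the frame's top rail; z points up along the frame, y along the bar
- top_bar_mid (a point): middle of the round top bar: 12 mm thick, along the base's y, 118 mm clear between its posts, 262 mm from the hub axis and 35 mm clear above the frame's top rail
- paint_bottle: white-capped glass paint bottle, 35 x 35 x 63 mm, loose bystander; origin at the middle of its underside
- lustre_pot: small round lustre pot with white lid, 38 x 38 x 31 mm, loose bystander; origin at the middle of its underside
- cutter_ring: round metal cutter, 52 mm across, 23 mm high, loose bystander; origin at the middle of its underside

How it is judged:
On the way, in this order (a step that is already met when the one before it is completed fails the run):
1. the kickstand is fully down while the frame still leans back (value of joint kickstand above 2.8 rad and value of joint frame above 0.2 rad), for 0.2 s.
2. the frame is upright, held by its top bar (value of joint frame between -0.08 and 0.08 rad and contact force between the fingers and top_bar above 0.5 N), for 0.5 s.
At the end, for the whole second after the job is handed in: The kickstand is down (joint above 2.8 rad), the frame stands still within 0.08 rad (4.5 degrees) of upright, and the fingers are still in contact with the top bar (more than 0.5 N) (all of step 2 and value of joint kickstand above 2.8 rad and velocity of joint frame between -0.1 and 0.1 rad/s); the arm keeps its last pose, push and grip.
It fails at once if the paint bottle is moved more than 2 cm (distance of paint_bottle from where it was at the start of the episode above 0.02 m).
It fails at once if the lustre pot is moved more than 2 cm (distance of lustre_pot from where it was at the start of the episode above 0.02 m).
It fails at once if the cutter ring is moved more than 2 cm (distance of cutter_ring from where it was at the start of the episode above 0.02 m).
It also fails if it takes over 54 s, if anything falls off the work surface, if the arm or the gripper's body presses on something with over 40 N, if the wrist force passes 120 N, or if a joint passes its speed limit or range.

## Robot

A 7-joint arm with a two-finger parallel gripper is mounted at the origin on a cart in front of the work surface, level with it; the furniture and walls round the work are solid. World frame = base frame: x ahead of the robot, y to its left, z up, the work surface at z = 0. Lengths are in m, angles in rad, forces in N, time in s.
With the tool pointing down it reaches from about 0.35 to 0.9 m from the base axis. Payload 8.1 kg.
Tool frame: the origin (TCP) lies midway between the tips of the shut fingers; the grasp point (between the pads) lies 19 mm behind it; z points along the fingers, y is the line along which they close (so a half turn about z gives the same grasp; the last joint's range is limited). The gripper opens to 92 mm and grips with 3 to 60 N. Pads are 19 mm wide; open, the fingers measure 130 mm over their backs; the gripper's body (75 mm by 190 mm) begins 47 mm behind the grasp point.
Start: joints at [-0.103, 0.434, 0.025, 1.573, -0.012, 1.134, -0.075], TCP at [0.625, -0, 0.227] pointing down, gripper open.
Joint ranges: [-2.62, 2.62], [-0.44, 2.09], [-1.27, 1.32], [0.08, 2.57], [-1.32, 4.46], [0.12, 2], [-2.74, 2.74]. Speed limits (rad/s): [2.22, 2.22, 3.01, 3.01, 3.14, 3.14, 3.14].

## Interface

Orientations are given as a rotation vector (axis times angle).
In Python, from cell import arm gives the robot as it stands.
- The arm moves only by the tool carry_out, never from a script. Its arguments are lists of equal length, an entry for each row: "claw": the finger opening in cm, from 0 to 9.18; "delta_pos": the shift along the tool's x, y, z in cm, a list of three; "angular": the turn, a rotation vector about the tool's x, y, z in rad, a list of three. In form: {"claw": [claw, ...], "delta_pos": [[dx, dy, dz], ...], "angular": [[ax, ay, az], ...]}. A call has 1 to 20 rows; each row shifts and turns the commanded pose from where the row before left it, along the tool's axes as they then stand; what a row does not reach is not made up. A row lasts 1/10 s, in which the tool goes at most 50 mm and 8.59 degrees, less where a joint would pass 70% of its speed; a pose out of reach is approached as far as the arm can. A call with a gripper value outside its range is refused whole. The fingers move at their own pace and stop on an object; "force" is the grip in N (left out, the last holds). Time passes only in rows, so rows that do not move let the fingers close. It gives the time, the measured TCP pose, the force, the opening and the grip force at its end, in the units of the state.
- arm.observe(): the state, without advancing time (a new reading comes with each control period).
- arm.get_image(name): name is "scene" or "side" or "wrist"; returns a dict with "frame" (480x640x3 uint8, red, green, blue), "mtx" (3x3 intrinsics, pixels), "T" (4x4, takes a point from camera to world coordinates). Camera axes: x right, y down, z forward; pixel columns grow to the right and rows downward; lengths in m; the calibration is good to about 2 mm. A picture is of the moment at which its call begins. There is no depth.
- arm.sign_off(): hands the job in; it is judged then, once.
Trained networks look in a picture, given as the dict that the camera call returned (one of the last four; its "shot" number tells which), for a name from the list of things; names that differ only in an ending like _2 or _b are one class to them, and where a whole thing is asked for, a point or a joint stands for the part that bears it (a point fixed in the world has none). Each returns a list of dicts, best first, with "conf" (0 to 1); they miss things now and then, are a little off and sometimes report something else, mostly with a low value. They report only what shows in the picture. A call takes as long as a camera call.
- arm.look_for(label, picture): "centre" ([column, row] as shares, 0 to 1, of the picture: columns of its width, rows of its height, amid what is visible of it).
- arm.trace(label, picture): "region" (480x640 bool, what is visible of it) and "centre" ([column, row] as shares, 0 to 1, of the picture: columns of its width, rows of its height, amid what is visible of it).
- arm.place_of(label, picture): "centre" ([column, row] as shares, 0 to 1, of the picture: columns of its width, rows of its height: a listed point, or the origin of a listed thing).
The state is a dict: "clock": time; "joints": joint angles; "dq": joint speeds; "joint_efforts": joint torques, N m; "position": TCP position; "ee_rot": TCP orientation; "force": force on the tool from outside, world axes, zero at the start; "ft_torque": the same for the moment, N m; "width": opening from 0.0 (shut) to 1.0 (fully open); "gripper_force": force on a finger pad.
Only numpy, scipy, OpenCV 4.12 (cv2) and the standard library are available. Lean on these libraries where they do the work, as an engineer would, in place of code of your own. Each camera call takes 0.05 s, during which the arm holds its last target. There are 200 camera calls.

## Working session

There is one attempt and no reset: what is moved stays moved. The work goes in short steps, Python scripts to look and compute and a tool call to move; the robot and the scene stay as the last step left them, time stands still between calls to the robot, and variables do not carry over. Pictures are saved under pics/ and viewed, at most 10 in all, crops included, and the job is handed in when it is done.

Besides the shell and the picture viewer there is one more tool, called after ">>>" in YAML: its name, and indented under it one key for each argument. carry_out: Moves the arm, as the interface text tells. Its arguments: {"type":"object","properties":{"claw":{"type":"array","items":{"type":"number"}},"delta_pos":{"type":"array","items":{"type":"array","items":{"type":"number"}}},"angular":{"type":"array","items":{"type":"array","items":{"type":"number"}}},"force":{"type":"number"}},"required":["claw","delta_pos","angular"]}

```bash
mkdir -p pics; ls; cat > h.py <<'E'
import numpy as np, cv2
from cell import arm
from scipy.spatial.transform import Rotation as R
def ray(p,c):
    uv=np.array([c[0]*640,c[1]*480,1.])
    d=p["T"][:3,:3]@np.linalg.inv(p["mtx"])@uv
    return p["T"][:3,3],d/np.linalg.norm(d)
def tri(rs):
    A=np.zeros((3,3));b=np.zeros(3)
    for o,d in rs:
        P=np.eye(3)-np.outer(d,d);A+=P;b+=P@o
    x=np.linalg.solve(A,b)
    return x,[round(float(np.linalg.norm((np.eye(3)-np.outer(d,d))@(x-o)))*1000,1) for o,d in rs]
def save(p,n): cv2.imwrite(f"pics/{n}.png",p["frame"][:,:,::-1])
E
python3 - <<'E'
from h import *
s=arm.observe();print({k:np.round(v,3).tolist() for k,v in s.items()})
ps={n:arm.get_image(n) for n in("scene","side","wrist")}
for n,p in ps.items(): save(p,n+"0")
for l in("hub","kickstand_pivot","kickstand_bar","top_bar_mid","top_bar","easel_base","paint_bottle","lustre_pot","cutter_ring"):
    rs=[]
    for n,p in ps.items():
        r=arm.place_of(l,p)
        print(l,n,[(np.round(np.array(q["centre"])*[640,480],0).tolist(),round(q["conf"],2)) for q in r[:2]])
        if r and r[0]["conf"]>.4: rs.append(ray(p,r[0]["centre"]))
    if len(rs)>1:
        x,e=tri(rs);print("  ->",np.round(x,4),e)
cv2.imwrite("pics/both0.png",cv2.resize(np.hstack([ps["scene"]["frame"],ps["side"]["frame"]])[:,:,::-1],(800,300),interpolation=cv2.INTER_AREA))
for n,p in ps.items(): print(n,np.round(p["T"],3).tolist(),np.round(p["mtx"][0,0]))
E
```

```text
pics
{'clock': 0.0, 'joints': [-0.103, 0.435, 0.025, 1.574, -0.012, 1.134, -0.075], 'dq': [0.0, 0.002, -0.0, 0.001, 0.001, -0.001, -0.001], 'joint_efforts': [0.0, -66.785, 0.985, -31.446, -0.061, 0.043, 0.0], 'position': [0.625, -0.0, 0.226], 'ee_rot': [-2.221, -2.221, 0.002], 'force': [0.757, -0.122, -0.29], 'ft_torque': [0.032, 0.025, -0.004], 'gripper_force': 0.0, 'width': 0.998}
hub scene [([304.0, 294.0], 0.78)]
hub side [([331.0, 294.0], 0.75)]
hub wrist [([218.0, 45.0], 0.64)]
  -> [0.5471 0.134  0.0242] [5.0, 5.7, 6.2]
kickstand_pivot scene [([271.0, 178.0], 0.68), ([313.0, 261.0], 0.64)]
kickstand_pivot side [([317.0, 254.0], 0.82)]
kickstand_pivot wrist []
  -> [0.5883 0.092  0.2152] [77.7, 77.7]
kickstand_bar scene [([307.0, 221.0], 0.83)]
kickstand_bar side [([319.0, 214.0], 0.84)]
kickstand_bar wrist []
  -> [0.5342 0.1303 0.2251] [4.7, 4.7]
top_bar_mid scene [([271.0, 179.0], 0.7)]
top_bar_mid side [([320.0, 213.0], 0.27)]
top_bar_mid wrist [([220.0, 50.0], 0.71)]
  -> [0.6166 0.1109 0.2658] [26.5, 26.5]
top_bar scene [([245.0, 364.0], 0.74)]
top_bar side [([366.0, 208.
[... 474 characters left out ...]
e [([352.0, 363.0], 0.66)]
lustre_pot wrist [([278.0, 243.0], 0.94)]
  -> [ 0.5874 -0.0374 -0.0008] [6.5, 6.2, 1.0]
cutter_ring scene [([403.0, 277.0], 0.88)]
cutter_ring side [([268.0, 372.0], 0.64), ([329.0, 292.0], 0.32)]
cutter_ring wrist [([135.0, 269.0], 0.6)]
  -> [ 0.4458 -0.0643  0.0017] [4.1, 3.9, 6.3]
scene [[-0.693, -0.506, 0.513, 0.09], [-0.721, 0.471, -0.509, 0.531], [0.016, -0.723, -0.691, 0.764], [0.0, 0.0, 0.0, 1.0]] 457.0
side [[0.999, -0.003, -0.043, 0.589], [0.035, -0.493, 0.869, -0.701], [-0.024, -0.87, -0.492, 0.654], [0.0, 0.0, 0.0, 1.0]] 495.0
wrist [[1.0, 0.001, -0.002, 0.626], [-0.0, -0.963, -0.271, 0.073], [-0.002, 0.271, -0.963, 0.383], [0.0, 0.0, 0.0, 1.0]] 428.0
```

View pics/scene0.png

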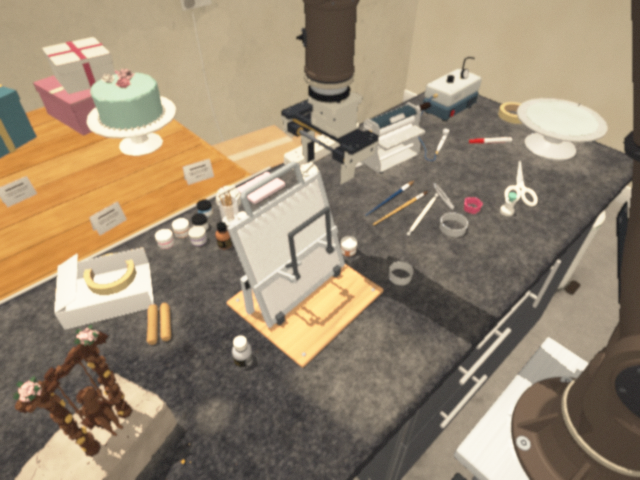

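View pics/side0.png

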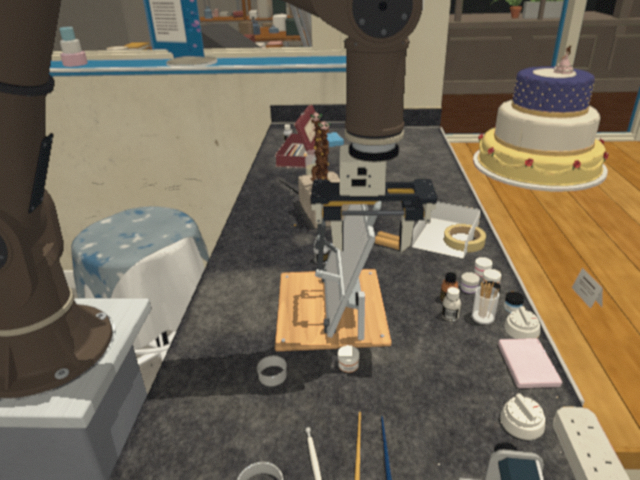

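The scene view shows the U kickstand bar at about (307,221), the top bar at about (262,185), and the base's front edge from (303,358) to (382,292). The side view shows the frame edge-on, with the gripper hiding the top bar. Next I'll get the yaw.

```bash
cat >> h.py <<'E'
def onz(p,uv,z):
    o,d=ray(p,(uv[0]/640,uv[1]/480)); return o+d*(z-o[2])/d[2]
E
python3 - <<'E'
from h import *
for n in("scene","side"):
    p=arm.get_image(n)
    pts={"scene":[(228,304),(303,358),(382,292)],"side":[(279,272),(379,270),(390,343),(277,348)]}[n]
    q=[onz(p,u,.01)[:2] for u in pts]
    print(n,np.round(q,3).tolist())
    for a,b in zip(q,q[1:]): print(np.round(np.linalg.norm(b-a),3),np.degrees(np.arctan2(*(b-a)[::-1])).round(1))
    for l in("kickstand","top_bar","easel_base"):
        r=arm.trace(l,p)
        if r:
            m=r[0]["region"]; c=cv2.approxPolyDP(max(cv2.findContours(m.astype(np.uint8),0,2)[0],key=cv2.contourArea),4,True)[:,0]
            print(l,round(r[0]["conf"],2),m.sum(),c.tolist())
            if l=="easel_base":
                for a in c: print(a,onz(p,a,.01).round(3)[:2],end=' ')
E
```

```text
scene [[0.639, 0.262], [0.44, 0.233], [0.443, 0.006]]
0.201 -171.9
0.228 -89.3
kickstand 0.71 673 [[327, 209], [289, 234], [297, 278], [297, 232], [324, 215], [326, 250], [333, 250]]
top_bar 0.66 692 [[297, 162], [241, 192], [249, 216], [248, 196], [293, 169], [303, 184]]
easel_base 0.59 17298 [[292, 162], [241, 193], [247, 215], [228, 231], [246, 274], [240, 279], [241, 292], [227, 303], [303, 367], [382, 290], [344, 264], [320, 174], [304, 179]]
[292 162] [ 0.935 -0.169] [241 193] [0.918 0.024] [247 215] [0.836 0.065] [228 231] [0.82  0.134] [246 274] [0.68  0.185] [240 279] [0.677 0.203] [241 292] [0.647 0.223] [227 303] [0.643 0.262] [303 367] [0.426 0.246] [382 290] [0.446 0.002] [344 264] [0.554 0.007] [320 174] [ 0.838 -0.188] [304 179] [ 0.851 -0.14 ] side [[0.425, 0.246], [0.656, 0.254], [0.664, 0.009], [0.452, -0.006]]
0.231 2.0
0.245 -88.2
0.212 -175.8
easel_base 0.61 340 [[323, 221], [315, 243], [320, 269]]
[323 221] [0.516 0.494] [315 243] [0.501 0.376] [320 269] [0.52  0.258]
```

>>> carry_out:
  claw: [9.1, 9.1, 9.1, 9.1, 6, 6, 6, 6, 6, 6]
  delta_pos:
    - [0, -4, -2.5]
    - [0, -4, -2.5]
    - [0, -4, -2.5]
    - [0, -4, -2.5]
    - [3.2, 0, 0]
    - [3.2, 0, 0]
    - [3.2, 0, 0]
    - [3.2, 0, 0]
    - [0, 0, 0]
    - [0, 0, 0]
  angular:
    - [0, 0, 0]
    - [0, 0, 0]
    - [0, 0, 0]
    - [0, 0, 0]
    - [-0.13, 0, 0]
    - [-0.13, 0, 0]
    - [-0.13, 0, 0]
    - [-0.13, 0, 0]
    - [0, 0, 0]
    - [0, 0, 0]
  force: 5

```text
clock: 2.9
position: [0.4646, 0.1242, 0.3266]
ee_rot: [1.935, 1.938, 0.498]
force: [1.0, -0.6, -0.3]
width: 0.653
gripper_force: 0.0
```

```bash
python3 - <<'E'
from h import *
s=arm.observe();print({k:np.round(v,3).tolist() for k,v in s.items()});print(R.from_rotvec(s["ee_rot"]).as_matrix().round(3))
ps={n:arm.get_image(n) for n in("scene","side","wrist")}
for n,p in ps.items(): save(p,n+"1")
for l in("hub","kickstand_pivot","kickstand_bar","top_bar_mid","top_bar","easel_base"):
    rs=[]
    for n,p in ps.items():
        r=arm.place_of(l,p)
        print(l,n,[(np.round(np.array(q["centre"])*[640,480],0).tolist(),round(q["conf"],2)) for q in r[:2]])
        if r and r[0]["conf"]>.4: rs.append(ray(p,r[0]["centre"]))
    if len(rs)>1:
        x,e=tri(rs);print("  ->",np.round(x,4),e)
for l in("kickstand","top_bar"):
    for n,p in ps.items():
        r=arm.trace(l,p)
        if r:
            m=r[0]["region"]; c=cv2.approxPolyDP(max(cv2.findContours(m.astype(np.uint8),0,2)[0],key=cv2.contourArea),4,True)[:,0]
            print(n,l,round(r[0]["conf"],2),m.sum(),c.tolist())
E
```

```text
{'clock': 2.9, 'joints': [-0.274, -0.134, -0.266, 2.121, 0.333, 0.738, -0.746], 'dq': [0.015, 0.021, 0.049, -0.033, -0.013, 0.013, 0.027], 'joint_efforts': [-1.161, -23.977, -0.873, -33.408, 1.521, -2.559, -0.81], 'position': [0.465, 0.124, 0.327], 'ee_rot': [1.935, 1.938, 0.498], 'force': [1.024, -0.61, -0.278], 'ft_torque': [-0.05, 0.568, -0.024], 'gripper_force': 0.0, 'width': 0.653}
[[-0.     0.875  0.485]
 [ 1.     0.002 -0.003]
 [-0.003  0.485 -0.875]]
hub scene [([302.0, 294.0], 0.78), ([402.0, 276.0], 0.33)]
hub side [([331.0, 293.0], 0.87)]
hub wrist [([245.0, 183.0], 0.78)]
  -> [0.546  0.136  0.0271] [5.3, 4.0, 7.0]
kickstand_pivot scene [([312.0, 258.0], 0.76), ([347.0, 252.0], 0.39)]
kickstand_pivot side [([320.0, 257.0], 0.58)]
kickstand_pivot wrist [([267.0, 202.0], 0.9)]
  -> [0.5296 0.1254 0.1289] [4.0, 1.5, 3.5]
kickstand_bar scene [([306.0, 222.0], 0.63)]
kickstand_bar side [([319.0, 215.0], 0.8)]
kickstand_bar wrist [([336.0, 222.0], 0.72)]
  -> [0.5364 0.1294 0.2227] [4.1, 5.1, 2.2]
top_bar_mid scene [([270.0, 177.0], 0.58)]
top_bar_mid side [([374.0, 193.0], 0.9
[... 371 characters left out ...]
 4.7, 2.6]
scene kickstand 0.62 773 [[327, 207], [288, 233], [297, 278], [296, 234], [323, 215], [326, 251], [333, 251]]
side kickstand 0.94 412 [[322, 202], [318, 269], [325, 229]]
wrist kickstand 0.86 4124 [[255, 141], [257, 153], [324, 160], [329, 175], [334, 272], [276, 246], [266, 249], [266, 257], [338, 292], [346, 291], [340, 150]]
scene top_bar 0.92 675 [[296, 162], [242, 192], [248, 215], [252, 213], [246, 197], [290, 169], [304, 182]]
side top_bar 0.67 379 [[368, 176], [361, 192], [371, 190], [372, 225], [379, 199]]
wrist top_bar 0.76 4957 [[492, 104], [442, 106], [431, 115], [441, 122], [487, 125], [480, 284], [438, 278], [429, 285], [452, 297], [492, 292], [496, 285], [507, 119]]
```

View pics/wrist1.png

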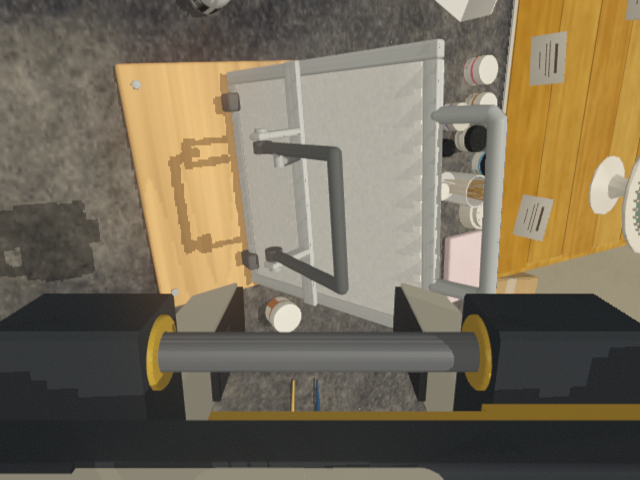

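View pics/side1.png

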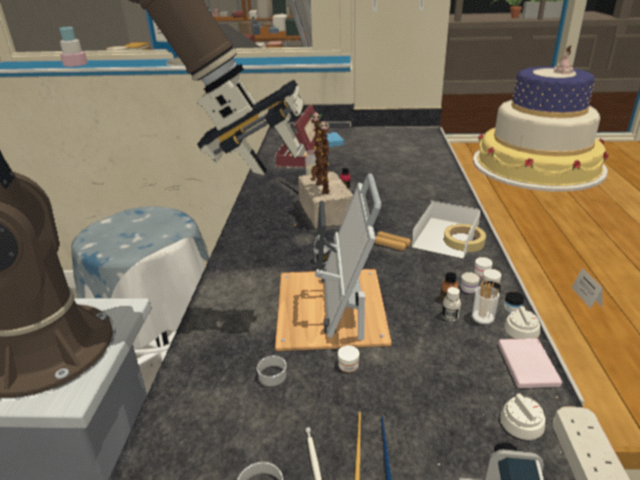

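The wrist view shows the kickstand bar running from (335,153) to (344,288), and the top bar from (499,115) to (489,290). The side view now shows the whole easel unobstructed. I'll fit the bar lines next.

```bash
python3 - <<'E'
from h import *
w=arm.get_image("wrist");s=arm.get_image("scene");d=arm.get_image("side")
f=lambda p,u:ray(p,(u[0]/640,u[1]/480))
for nm,W,S,z in(("kick",[(335,153),(344,287)],[(325,211),(291,234)],.222),("top",[(498,116),(489,289)],[(293,166),(245,194)],.268)):
    a=[onz(w,u,z) for u in W]; print(nm,"plane",np.round(a,4).tolist(),"mid",np.round((a[0]+a[1])/2,4),"yaw",np.degrees(np.arctan2(-(a[0]-a[1])[0],(a[0]-a[1])[1])).round(1))
    b=[onz(s,u,z) for u in S][::-1]; print("  scene",np.round(b,4).tolist(),"mid",np.round((b[0]+b[1])/2,4),"yaw",np.degrees(np.arctan2(-(b[0]-b[1])[0],(b[0]-b[1])[1])).round(1))
    for u,v in zip(W,S[::-1]): x,e=tri([f(w,u),f(s,v)]);print("  tri",x.round(4),e)
E
```

```text
kick plane [[0.5367, 0.1753, 0.222], [0.5453, 0.0804, 0.222]] mid [0.541  0.1278 0.222 ] yaw 5.2
  scene [[0.5352, 0.171, 0.222], [0.5391, 0.0859, 0.222]] mid [0.5371 0.1284 0.222 ] yaw 2.7
  tri [0.531  0.1756 0.229 ] [1.3, 1.3]
  tri [0.5557 0.0712 0.2038] [1.3, 1.3]
top plane [[0.6317, 0.1983, 0.268], [0.6425, 0.0759, 0.268]] mid [0.6371 0.1371 0.268 ] yaw 5.0
  scene [[0.6275, 0.1939, 0.268], [0.6344, 0.0781, 0.268]] mid [0.6309 0.136  0.268 ] yaw 3.4
  tri [0.6208 0.1984 0.2756] [1.0, 1.0]
  tri [0.6297 0.0822 0.2752] [2.3, 2.3]
```

>>> carry_out:
  claw: [5, 5, 5, 5, 5, 5, 5, 5, 5]
  delta_pos:
    - [0, 0, 0]
    - [0, 0.65, 3.3]
    - [0, 0.65, 3.3]
    - [0, 0, 2.5]
    - [0, 0, 2]
    - [0, 0, 1.5]
    - [0, 0, 1]
    - [0, 0, 1]
    - [0, 0, 0]
  angular:
    - [0, 0.038, -0.069]
    - [0, 0, 0]
    - [0, 0, 0]
    - [0, 0, 0]
    - [0, 0, 0]
    - [0, 0, 0]
    - [0, 0, 0]
    - [0, 0, 0]
    - [0, 0, 0]
  force: 4

```text
clock: 5.3
position: [0.5472, 0.1299, 0.2042]
ee_rot: [1.868, 2.018, 0.518]
force: [0.3, -0.4, 0.0]
width: 0.543
gripper_force: 0.0
```

```bash
python3 - <<'E'
from h import *
s=arm.observe();print({k:np.round(v,3).tolist() for k,v in s.items() if k in("clock","joints","position","force","width")});print(R.from_rotvec(s["ee_rot"]).as_matrix().round(3))
w=arm.get_image("wrist");d=arm.get_image("side");c=arm.get_image("scene")
im=np.vstack([w["frame"][100:480,:],])
a=cv2.resize(d["frame"][130:330,220:460],(400,333),interpolation=cv2.INTER_CUBIC);b=cv2.resize(w["frame"],(400,300),interpolation=cv2.INTER_AREA)
cv2.imwrite("pics/g2.png",np.hstack([a[:300],b])[:,:,::-1])
rs=[]
for p in(d,c,w):
    r=arm.place_of("kickstand_bar",p)
    print([(np.round(np.array(q["centre"])*[640,480]),round(q["conf"],2)) for q in r[:2]])
    if r and r[0]["conf"]>.4: rs.append(ray(p,r[0]["centre"]))
if len(rs)>1: print(tri(rs))
E
```

```text
{'clock': 5.3, 'joints': [-0.285, 0.144, -0.178, 2.191, 0.572, 0.391, -0.864], 'position': [0.547, 0.13, 0.204], 'force': [0.256, -0.351, 0.038], 'width': 0.543}
[[-0.077  0.872  0.483]
 [ 0.997  0.068  0.035]
 [-0.003  0.484 -0.875]]
[(array([321., 211.]), 0.7)]
[(array([309., 221.]), 0.78)]
[(array([321., 340.]), 0.56)]
(array([0.53569401, 0.12964614, 0.22706179]), [0.4, 1.2, 0.9])
```

View pics/g2.png

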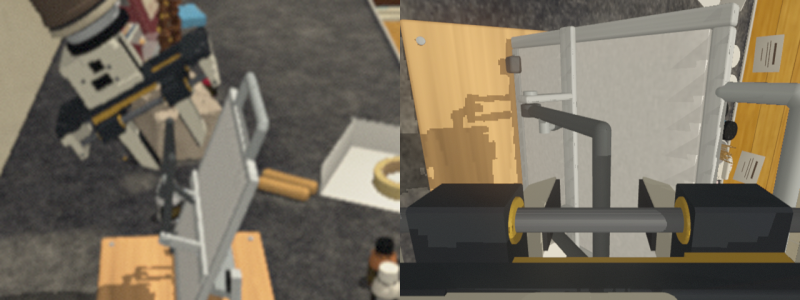

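The left panel shows the bar between the fingers. On the right it passes at about x=602, near the middle between the pads at 545 and 655. I'll close on it.

>>> carry_out:
  claw: [3, 1.5, 0.5, 0.5, 0.5, 0.5]
  delta_pos:
    - [0, 0, 0]
    - [0, 0, 0]
    - [0, 0, 0]
    - [0, 0, 0]
    - [0, 0, 0]
    - [0, 0, 0]
  angular:
    - [0, 0, 0]
    - [0, 0, 0]
    - [0, 0, 0]
    - [0, 0, 0]
    - [0, 0, 0]
    - [0, 0, 0]
  force: 4

```text
clock: 6.2
position: [0.5475, 0.1301, 0.2053]
ee_rot: [1.867, 2.018, 0.52]
force: [1.6, -0.2, -1.0]
width: 0.107
gripper_force: 4.0
```

```bash
python3 - <<'E'
import numpy as np
k=np.concatenate([[0],np.cumsum([.04,.08]+[.1]*19)])
f=k-.06
P=99/10*np.c_[-np.sin(f),np.cos(f)]
d=np.diff(P,axis=0)
c,s=.875,.485
for kk,a,b in zip(k[1:],d@[c,s],d@[s,-c]): print(round(kk,2),f"[0, {a:.2f}, {b:.2f}]")
E
```

```text
0.04 [0, -0.34, -0.21]
0.12 [0, -0.70, -0.37]
0.22 [0, -0.91, -0.38]
0.32 [0, -0.95, -0.29]
0.42 [0, -0.97, -0.19]
0.52 [0, -0.99, -0.10]
0.62 [0, -0.99, 0.00]
0.72 [0, -0.98, 0.10]
0.82 [0, -0.97, 0.20]
0.92 [0, -0.94, 0.30]
1.02 [0, -0.91, 0.39]
1.12 [0, -0.87, 0.48]
1.22 [0, -0.81, 0.56]
1.32 [0, -0.75, 0.64]
1.42 [0, -0.69, 0.71]
1.52 [0, -0.61, 0.78]
1.62 [0, -0.53, 0.84]
1.72 [0, -0.45, 0.88]
1.82 [0, -0.36, 0.92]
1.92 [0, -0.26, 0.95]
2.02 [0, -0.16, 0.98]
```

>>> carry_out:
  claw: [0.5, 0.5, 0.5, 0.5, 0.5, 0.5, 0.5, 0.5, 0.5, 0.5, 0.5]
  delta_pos:
    - [0, -0.34, -0.21]
    - [0, -0.7, -0.37]
    - [0, -0.91, -0.38]
    - [0, -0.95, -0.29]
    - [0, -0.97, -0.19]
    - [0, -0.99, -0.1]
    - [0, -0.99, 0]
    - [0, -0.98, 0.1]
    - [0, -0.97, 0.2]
    - [0, 0, 0]
    - [0, 0, 0]
  angular:
    - [0, 0, 0]
    - [0, 0, 0]
    - [0, 0, 0]
    - [0, 0, 0]
    - [0, 0, 0]
    - [0, 0, 0]
    - [0, 0, 0]
    - [0, 0, 0]
    - [0, 0, 0]
    - [0, 0, 0]
    - [0, 0, 0]
  force: 4

```text
clock: 7.3
position: [0.4724, 0.1243, 0.1779]
ee_rot: [1.866, 2.019, 0.519]
force: [-4.7, 0.4, 5.4]
width: 0.104
gripper_force: 4.0
```

>>> carry_out:
  claw: [0.5, 0.5, 0.5, 0.5, 0.5, 0.5, 0.5, 0.5]
  delta_pos:
    - [0, 0, -0.3]
    - [0, -0.94, 0.3]
    - [0, -0.91, 0.39]
    - [0, -0.87, 0.48]
    - [0, -0.81, 0.56]
    - [0, -0.75, 0.64]
    - [0, 0, 0]
    - [0, 0, 0]
  angular:
    - [0, 0, 0]
    - [0, 0, 0]
    - [0, 0, 0]
    - [0, 0, 0]
    - [0, 0, 0]
    - [0, 0, 0]
    - [0, 0, 0]
    - [0, 0, 0]
  force: 4

```text
clock: 8.1
position: [0.4459, 0.1221, 0.1394]
ee_rot: [1.867, 2.018, 0.519]
force: [-3.1, 0.5, 0.6]
width: 0.106
gripper_force: 4.0
```

```bash
python3 - <<'E'
from h import *
s=arm.observe();print({k:np.round(v,3).tolist() for k,v in s.items() if k in("clock","joints","position","force","width")});T=R.from_rotvec(s["ee_rot"]).as_matrix();print("grasp",(s["position"]-.019*T[:,2]).round(4),"F tool",(T.T@s["force"]).round(2))
d=arm.get_image("side");c=arm.get_image("scene")
for l in("kickstand_bar","kickstand_pivot","top_bar_mid"):
  rs=[]
  for p in(d,c):
    r=arm.place_of(l,p)
    print(l,[(np.round(np.array(q["centre"])*[640,480]),round(q["conf"],2)) for q in r[:2]])
    if r and r[0]["conf"]>.4: rs.append(ray(p,r[0]["centre"]))
  if len(rs)>1: print(tri(rs))
E
```

```text
{'clock': 8.1, 'joints': [-0.453, 0.111, -0.13, 2.474, 1.182, 0.273, -1.611], 'position': [0.446, 0.122, 0.139], 'force': [-3.087, 0.533, 0.614], 'width': 0.106}
grasp [0.4367 0.1214 0.156 ] F tool [ 0.77 -2.36 -2.01]
kickstand_bar [(array([271., 242.]), 0.66), (array([353., 363.]), 0.58)]
kickstand_bar [(array([349., 275.]), 0.89)]
(array([0.4363378 , 0.12528671, 0.16297778]), [0.7, 0.7])
kickstand_pivot []
kickstand_pivot [(array([314., 262.]), 0.63)]
top_bar_mid [(array([372., 192.]), 0.88), (array([318., 257.]), 0.46)]
top_bar_mid [(array([271., 179.]), 0.6)]
(array([0.63207929, 0.13146633, 0.2661462 ]), [1.2, 1.2])
```

```bash
python3 - <<'E'
import numpy as np
f=1.26+np.arange(0,9)*.1
t=.505-np.arange(0,9)*.03   # tilt
G=9.9*np.c_[-np.sin(f),np.cos(f)]
P=G+1.9*np.c_[np.sin(t),-np.cos(t)]
for i in range(8):
    d=P[i+1]-P[i];c,s=np.cos(t[i]),np.sin(t[i])
    print(round(f[i+1]+.06,2),f"[0, {d@[c,s]:.2f}, {d@[s,-c]:.2f}]")
E
```

```text
1.42 [0, -0.74, 0.71]
1.52 [0, -0.64, 0.80]
1.62 [0, -0.54, 0.86]
1.72 [0, -0.42, 0.92]
1.82 [0, -0.30, 0.96]
1.92 [0, -0.17, 0.98]
2.02 [0, -0.04, 0.99]
2.12 [0, 0.09, 0.98]
```

>>> carry_out:
  claw: [0.5, 0.5, 0.5, 0.5]
  delta_pos:
    - [0, -0.74, 0.71]
    - [0, -0.64, 0.8]
    - [0, -0.54, 0.86]
    - [0, -0.42, 0.92]
  angular:
    - [0.03, 0, 0]
    - [0.03, 0, 0]
    - [0.03, 0, 0]
    - [0.03, 0, 0]
  force: 4

```text
clock: 8.9
position: [0.4386, 0.1214, 0.0985]
ee_rot: [1.936, 2.093, 0.404]
force: [-6.7, 1.1, -0.6]
width: 0.108
gripper_force: 4.0
```

```bash
python3 - <<'E'
from h import *
s=arm.observe();print({k:np.round(v,3).tolist() for k,v in s.items() if k in("clock","joints","position","force","width")});T=R.from_rotvec(s["ee_rot"]).as_matrix();g=(s["position"]-.019*T[:,2]);print("grasp",g.round(4),"phi",np.arctan2(.53-g[0],g[2]-.126),"F tool",(T.T@s["force"]).round(2),"tilt",np.arcsin(T[2,1]))
E
```

```text
{'clock': 8.9, 'joints': [-0.374, 0.211, -0.17, 2.432, 0.936, 0.254, -1.341], 'position': [0.439, 0.121, 0.098], 'force': [-6.697, 1.055, -0.595], 'width': 0.108}
grasp [0.4315 0.1209 0.1161] phi 1.6712589293952882 F tool [ 1.57 -6.34 -1.92] tilt 0.383976401687107
```

>>> carry_out:
  claw: [0.5, 0.5, 0.5, 0.5]
  delta_pos:
    - [0, -0.5, 0.96]
    - [0, -0.27, 0.98]
    - [0, -0.04, 0.99]
    - [0, 0.09, 0.98]
  angular:
    - [0.03, 0, 0]
    - [0.03, 0, 0]
    - [0, 0, 0]
    - [0, 0, 0]
  force: 4

```text
clock: 9.3
position: [0.4466, 0.1219, 0.0594]
ee_rot: [1.969, 2.126, 0.348]
force: [-1.1, 2.8, -0.5]
width: 0.104
gripper_force: 4.0
```

```bash
python3 - <<'E'
from h import *
s=arm.observe();print({k:np.round(v,3).tolist() for k,v in s.items() if k in("clock","joints","position","force","width")});T=R.from_rotvec(s["ee_rot"]).as_matrix();g=(s["position"]-.019*T[:,2]);print("grasp",g.round(4),"phi",np.arctan2(.53-g[0],g[2]-.126),"F tool",(T.T@s["force"]).round(2),"tilt",np.arcsin(T[2,1]))
d=arm.get_image("side");c=arm.get_image("scene")
for l in("kickstand_bar",):
  rs=[]
  for p in(d,c):
    r=arm.place_of(l,p)
    print(l,[(np.round(np.array(q["centre"])*[640,480]),round(q["conf"],2)) for q in r[:2]])
    if r and r[0]["conf"]>.4: rs.append(ray(p,r[0]["centre"]))
  if len(rs)>1: print(tri(rs))
cv2.imwrite("pics/k3.png",np.hstack([cv2.resize(d["frame"][170:370,200:420],(440,400),interpolation=cv2.INTER_CUBIC),cv2.resize(c["frame"][180:380,230:410],(360,400),interpolation=cv2.INTER_CUBIC)])[:,:,::-1])
E
```

```text
{'clock': 9.3, 'joints': [-0.387, 0.318, -0.12, 2.409, 0.976, 0.206, -1.359], 'position': [0.447, 0.122, 0.059], 'force': [-1.051, 2.756, -0.5], 'width': 0.104}
grasp [0.4405 0.1215 0.0774] phi 2.068467733759517 F tool [ 2.83 -0.95  0.2 ] tilt 0.32605275774946574
kickstand_bar [(array([273., 277.]), 0.78)]
kickstand_bar [(array([347., 300.]), 0.88)]
(array([0.4366672 , 0.1200945 , 0.08553404]), [2.9, 2.9])
```

View pics/k3.png

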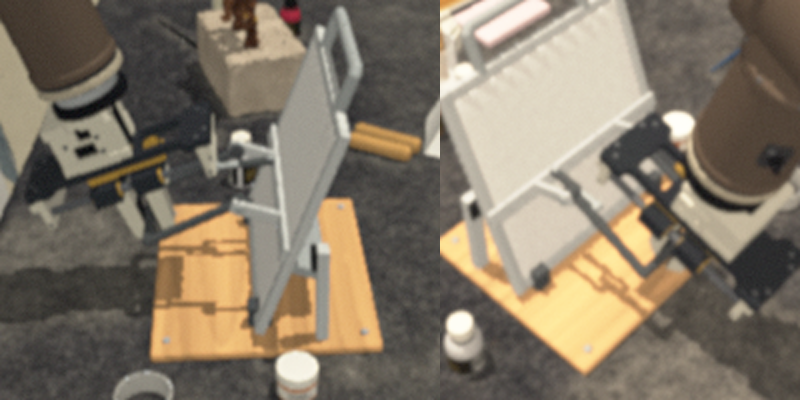

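The kickstand is about 2.1 rad down, past dead centre, and the frame is still leaning. I'll release it and back off.

>>> carry_out:
  claw: [3, 4, 5, 5, 5, 5, 5, 5, 5, 5, 5, 5]
  delta_pos:
    - [0, 0, 0]
    - [0, 0, -0.5]
    - [0, -0.3, -1.5]
    - [0, -0.5, -2]
    - [0, -0.5, -2.5]
    - [0, -0.5, -2.5]
    - [0, -0.5, -2.5]
    - [0, 0, -2.5]
    - [0, 0, -2.5]
    - [0, 0, 0]
    - [0, 0, 0]
    - [0, 0, 0]
  angular:
    - [0, 0, 0]
    - [0, 0, 0]
    - [0, 0, 0]
    - [0, 0, 0]
    - [0, 0, 0]
    - [0, 0, 0]
    - [0, 0, 0]
    - [0, 0, 0]
    - [0, 0, 0]
    - [0, 0, 0]
    - [0, 0, 0]
    - [0, 0, 0]
  force: 4

```text
clock: 10.7
position: [0.3717, 0.1163, 0.2084]
ee_rot: [1.969, 2.127, 0.347]
force: [0.7, -1.1, -1.2]
width: 0.543
gripper_force: 0.0
```

```bash
python3 - <<'E'
from h import *
s=arm.observe();print({k:np.round(v,3).tolist() for k,v in s.items() if k in("clock","joints","position","force","width")});T=R.from_rotvec(s["ee_rot"]).as_matrix();print(T.round(3))
d=arm.get_image("side");c=arm.get_image("scene");w=arm.get_image("wrist")
for l in("kickstand_bar","top_bar_mid","hub"):
  rs=[]
  for p in(d,c,w):
    r=arm.place_of(l,p)
    print(l,[(np.round(np.array(q["centre"])*[640,480]),round(q["conf"],2)) for q in r[:2]])
    if r and r[0]["conf"]>.4: rs.append(ray(p,r[0]["centre"]))
  if len(rs)>1: print(tri(rs))
cv2.imwrite("pics/k4.png",np.hstack([cv2.resize(d["frame"][170:370,200:420],(440,400),interpolation=cv2.INTER_CUBIC),cv2.resize(c["frame"][180:380,230:410],(360,400),interpolation=cv2.INTER_CUBIC)])[:,:,::-1])
E
```

```text
{'clock': 10.7, 'joints': [-0.097, -0.088, -0.449, 2.331, 0.195, 0.608, -0.618], 'position': [0.372, 0.116, 0.208], 'force': [0.725, -1.099, -1.171], 'width': 0.543}
[[-0.077  0.944  0.32 ]
 [ 0.997  0.073  0.022]
 [-0.003  0.32  -0.947]]
kickstand_bar [(array([305., 295.]), 0.58), (array([373., 191.]), 0.26)]
kickstand_bar [(array([323., 303.]), 0.79)]
kickstand_bar [(array([398., 211.]), 0.57)]
(array([0.49861434, 0.12547772, 0.03384769]), [1.7, 4.6, 5.4])
top_bar_mid [(array([372., 188.]), 0.77)]
top_bar_mid [(array([272., 174.]), 0.75)]
top_bar_mid []
(array([0.63104907, 0.13035828, 0.27519196]), [1.0, 1.0])
hub [(array([330., 295.]), 0.88)]
hub [(array([305., 294.]), 0.72)]
hub [(array([432., 204.]), 0.62)]
(array([0.54496279, 0.13246913, 0.02423089]), [4.6, 4.5, 5.5])
```

View pics/k4.png

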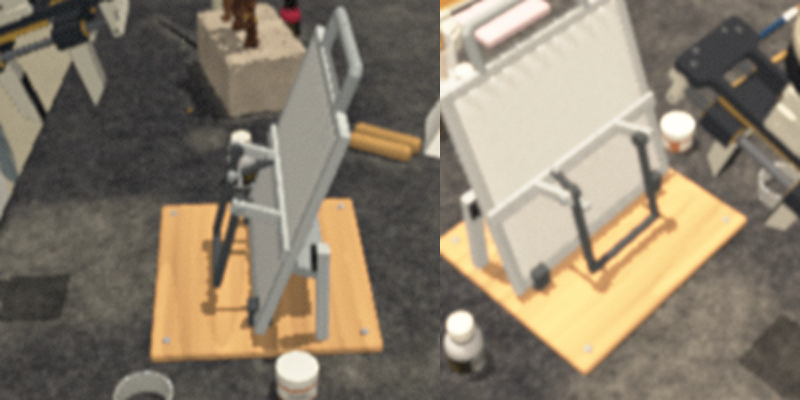

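The kickstand is fully down, with its foot bar near the base, and the frame is still leaning. Next I'll move above the top bar.

>>> carry_out:
  claw: [5, 5, 5, 5, 5, 5, 5, 5, 5, 5, 5, 5, 5, 5, 5, 5]
  delta_pos:
    - [0, 1.2, -3.55]
    - [0, 1.2, -3.55]
    - [0, 1.2, -3.55]
    - [0, 1.2, -3.55]
    - [0, 0, 0]
    - [0, 0, 0]
    - [0, 0, 0]
    - [0, 3.7, 0]
    - [0, 3.7, 0]
    - [0, 3.8, 0]
    - [0, 3.8, 0]
    - [0, 3.8, 0]
    - [0, 3.8, 0]
    - [0, 3.7, 0]
    - [0, 0, 0]
    - [0, 0, 0]
  angular:
    - [0, 0, 0]
    - [0, 0, 0]
    - [0, 0, 0]
    - [0, 0, 0]
    - [0.109, 0, 0]
    - [0.109, 0, 0]
    - [0.109, 0, 0]
    - [0, 0, 0]
    - [0, 0, 0]
    - [0, 0, 0]
    - [0, 0, 0]
    - [0, 0, 0]
    - [0, 0, 0]
    - [0, 0, 0]
    - [0, 0, 0]
    - [0, 0, 0]
  force: 15

```text
clock: 12.9
position: [0.6343, 0.1372, 0.3573]
ee_rot: [2.135, 2.305, -0.005]
force: [-0.8, 0.2, 0.5]
width: 0.546
gripper_force: 0.0
```

```bash
python3 - <<'E'
from h import *
s=arm.observe();print({k:np.round(v,3).tolist() for k,v in s.items() if k in("clock","joints","position","force","width")});T=R.from_rotvec(s["ee_rot"]).as_matrix();print(T.round(3))
d=arm.get_image("side");c=arm.get_image("scene");w=arm.get_image("wrist");save(w,"w5")
for l in("kickstand_bar","top_bar_mid","hub"):
  rs=[]
  for p in(d,c,w):
    r=arm.place_of(l,p)
    print(l,[(np.round(np.array(q["centre"])*[640,480]),round(q["conf"],2)) for q in r[:2]])
    if r and r[0]["conf"]>.4: rs.append(ray(p,r[0]["centre"]))
  if len(rs)>1: print(tri(rs))
r=arm.place_of("top_bar_mid",w)
if r: print("wrist at z .27",onz(w,np.array(r[0]["centre"])*[640,480],.27))
E
```

```text
{'clock': 12.9, 'joints': [-0.134, 0.429, -0.259, 1.271, 0.109, 1.458, -0.307], 'position': [0.634, 0.137, 0.357], 'force': [-0.799, 0.238, 0.483], 'width': 0.546}
[[-0.077  0.997 -0.002]
 [ 0.997  0.077 -0.002]
 [-0.002 -0.002 -1.   ]]
kickstand_bar [(array([308., 294.]), 0.64)]
kickstand_bar [(array([322., 302.]), 0.74)]
kickstand_bar [(array([204., 192.]), 0.57)]
(array([0.50260067, 0.12486829, 0.03288561]), [3.3, 4.7, 5.1])
top_bar_mid [(array([372., 190.]), 0.66)]
top_bar_mid [(array([269., 175.]), 0.69)]
top_bar_mid [(array([317., 248.]), 0.6)]
(array([0.63350999, 0.13480408, 0.2711267 ]), [3.6, 3.4, 1.2])
hub [(array([329., 296.]), 0.92)]
hub [(array([305., 295.]), 0.88)]
hub [(array([240., 185.]), 0.79)]
(array([0.54411318, 0.13299077, 0.02260834]), [2.8, 3.3, 3.3])
wrist at z .27 [0.63390249 0.13561443 0.27      ]
```

View pics/w5.png

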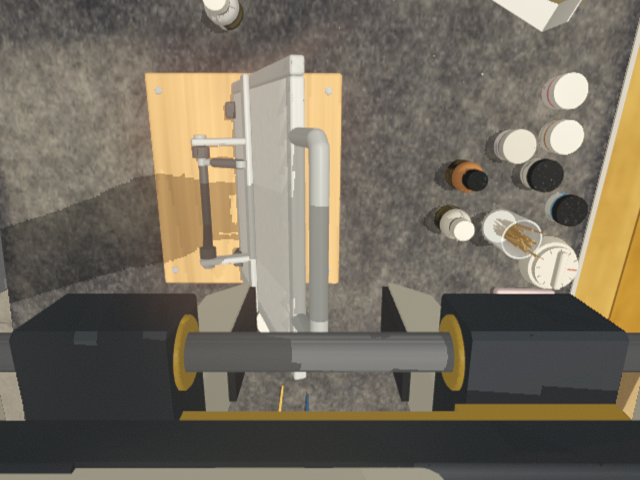

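The top bar, at x≈319 in the wrist view, is centred between the pads and aligned with them. I'll descend 10.5 cm and close.

>>> carry_out:
  claw: [5, 5, 5, 5, 5, 3, 1.5, 0.5, 0.5, 0.5, 0.5, 0.5]
  delta_pos:
    - [0, 0, 3]
    - [0, 0, 3]
    - [0, 0, 2.5]
    - [0, 0, 2]
    - [0, 0, 0]
    - [0, 0, 0]
    - [0, 0, 0]
    - [0, 0, 0]
    - [0, 0, 0]
    - [0, 0, 0]
    - [0, 0, 0]
    - [0, 0, 0]
  angular:
    - [0, 0, 0]
    - [0, 0, 0]
    - [0, 0, 0]
    - [0, 0, 0]
    - [0, 0, 0]
    - [0, 0, 0]
    - [0, 0, 0]
    - [0, 0, 0]
    - [0, 0, 0]
    - [0, 0, 0]
    - [0, 0, 0]
    - [0, 0, 0]
  force: 10

```text
clock: 14.75
position: [0.6333, 0.1369, 0.2539]
ee_rot: [2.134, 2.305, -0.004]
force: [-5.6, -0.9, 5.4]
width: 0.126
gripper_force: 10.0
```

>>> carry_out:
  claw: [0.5, 0.5, 0.5, 0.5, 0.5, 0.5, 0.5, 0.5, 0.5, 0.5, 0.5, 0.5, 0.5, 0.5]
  delta_pos:
    - [0, -0.62, -0.21]
    - [0, -0.62, -0.21]
    - [0, -0.63, -0.18]
    - [0, -0.63, -0.18]
    - [0, -0.64, -0.15]
    - [0, -0.64, -0.15]
    - [0, -0.65, -0.12]
    - [0, -0.65, -0.12]
    - [0, -0.65, -0.08]
    - [0, -0.65, -0.08]
    - [0, -0.65, -0.05]
    - [0, -0.65, -0.05]
    - [0, 0, 0]
    - [0, 0, 0]
  angular:
    - [0, 0, 0]
    - [0, 0, 0]
    - [0, 0, 0]
    - [0, 0, 0]
    - [0, 0, 0]
    - [0, 0, 0]
    - [0, 0, 0]
    - [0, 0, 0]
    - [0, 0, 0]
    - [0, 0, 0]
    - [0, 0, 0]
    - [0, 0, 0]
    - [0, 0, 0]
    - [0, 0, 0]
  force: 10

```text
clock: 16.15
position: [0.5572, 0.1312, 0.2694]
ee_rot: [2.133, 2.305, -0.003]
force: [2.0, 2.4, 1.2]
width: 0.126
gripper_force: 10.0
```

```bash
python3 - <<'E'
from h import *
s=arm.observe();print({k:np.round(v,3).tolist() for k,v in s.items() if k in("clock","joints","position","force","width","gripper_force")});T=R.from_rotvec(s["ee_rot"]).as_matrix();print("grasp",(s["position"]-.019*T[:,2]).round(4))
d=arm.get_image("side");c=arm.get_image("scene")
for l in("kickstand_bar","top_bar_mid","hub"):
  rs=[]
  for p in(d,c):
    r=arm.place_of(l,p)
    if r and r[0]["conf"]>.4: rs.append(ray(p,r[0]["centre"]))
  if len(rs)>1: print(l,tri(rs))
cv2.imwrite("pics/k6.png",np.hstack([cv2.resize(d["frame"][150:350,200:420],(440,400),interpolation=cv2.INTER_CUBIC),cv2.resize(c["frame"][160:360,230:410],(360,400),interpolation=cv2.INTER_CUBIC)])[:,:,::-1])
E
```

```text
{'clock': 16.15, 'joints': [-0.114, 0.338, -0.285, 1.622, 0.102, 1.197, -0.345], 'position': [0.557, 0.131, 0.269], 'force': [2.028, 2.369, 1.199], 'gripper_force': 9.999, 'width': 0.126}
grasp [0.5572 0.1312 0.2884]
kickstand_bar (array([0.50084789, 0.12631269, 0.01637503]), [2.3, 2.3])
top_bar_mid (array([0.55663444, 0.12081215, 0.28502606]), [0.3, 0.3])
hub (array([0.54575694, 0.134407  , 0.02561179]), [3.3, 3.3])
```

View pics/k6.png

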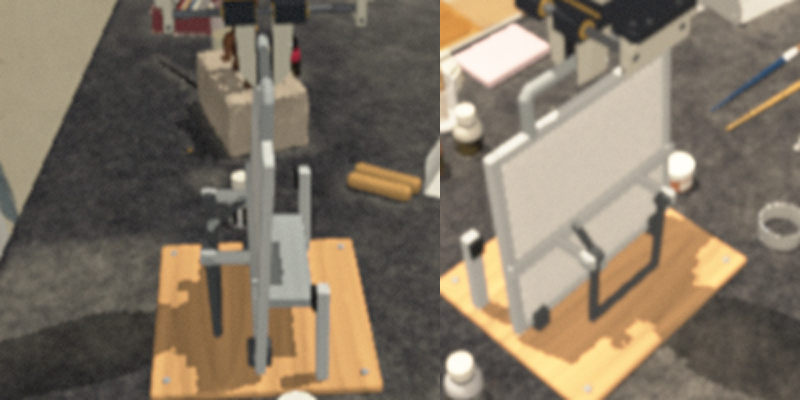

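The frame is nearly upright at about 0.045 rad, with the kickstand down. The last ~11 mm go slowly.

>>> carry_out:
  claw: [0.5, 0.5, 0.5, 0.5, 0.5, 0.5, 0.5, 0.5, 0.5, 0.5, 0.5, 0.5, 0.5, 0.5]
  delta_pos:
    - [0, -0.3, 0]
    - [0, -0.3, 0]
    - [0, -0.3, 0]
    - [0, -0.2, 0]
    - [0, 0, 0]
    - [0, 0, 0]
    - [0, 0, 0]
    - [0, 0, 0]
    - [0, 0, 0]
    - [0, 0, 0]
    - [0, 0, 0]
    - [0, 0, 0]
    - [0, 0, 0]
    - [0, 0, 0]
  angular:
    - [0, 0, 0]
    - [0, 0, 0]
    - [0, 0, 0]
    - [0, 0, 0]
    - [0, 0, 0]
    - [0, 0, 0]
    - [0, 0, 0]
    - [0, 0, 0]
    - [0, 0, 0]
    - [0, 0, 0]
    - [0, 0, 0]
    - [0, 0, 0]
    - [0, 0, 0]
    - [0, 0, 0]
  force: 10

```text
clock: 17.95
position: [0.5464, 0.1303, 0.2694]
ee_rot: [2.133, 2.304, -0.003]
force: [1.4, 4.6, 4.2]
width: 0.126
gripper_force: 10.0
```

```bash
python3 - <<'E'
from h import *
s=arm.observe();print({k:np.round(v,3).tolist() for k,v in s.items() if k in("clock","dq","position","force","width","gripper_force")})
d=arm.get_image("side");c=arm.get_image("scene")
for l in("kickstand_bar","top_bar_mid","hub","paint_bottle","lustre_pot","cutter_ring"):
  rs=[]
  for p in(d,c):
    r=arm.place_of(l,p)
    if r and r[0]["conf"]>.4: rs.append(ray(p,r[0]["centre"]))
  if len(rs)>1: print(l,tri(rs))
E
```

```text
{'clock': 17.95, 'dq': [-0.0, 0.001, -0.0, 0.0, 0.001, -0.002, 0.0], 'position': [0.546, 0.13, 0.269], 'force': [1.388, 4.633, 4.187], 'gripper_force': 10.002, 'width': 0.126}
kickstand_bar (array([0.50265861, 0.12337498, 0.01775576]), [0.3, 0.3])
top_bar_mid (array([0.54481949, 0.12554779, 0.28134588]), [2.1, 2.1])
hub (array([0.54586214, 0.13791124, 0.02264994]), [3.4, 3.4])
paint_bottle (array([0.51724428, 0.31384572, 0.00304423]), [1.2, 1.2])
lustre_pot (array([ 0.58495376, -0.03670299, -0.00241278]), [3.2, 3.2])
```

The bar is above the hub, the frame is upright and still, the grip is firm and the bystanders have not moved. I'll hand in.

```bash
python3 -c "
from cell import arm
print(arm.sign_off())"
```

```text
the job is handed in; nothing more can be done
None
```

I handed the job in with the kickstand down and the frame held upright (about 0 rad) by its top bar at 10 N grip; the bottle and pot measured unmoved, the cutter ring was not re-measured at the end, and no verdict came back.

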